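Unlock the diverter flap and hold it at its balance point

TASK

Slide the lock plate straight up out of its guide slots in the air diverter, carry it steadily and stand it on edge in the empty near bay of the wooden sheet rack, setting it down rather than dropping it. Then grip the crossbar of the unlocked flap, swing the flap up to its over-centre balance point (standing upright above its hinge) and finish still gripping the bar and holding it there, without ever letting the flap go over to the far side. Leave the pulley, motor, tin and bearing where they are.

Things in the scene. Friction and masses are not known exactly. Their poses are not given: they have to be found in the camera images.
- diverter: Air diverter, fixed; it and the rack swap sides between runs. Base 200 x 200 x 6 mm, two upright cheeks (inner faces 156 mm apart, tops 140 mm above the bench), two thin stop bars across. Origin: centre of the underside. z up, y along the flap's hinge, x from the flap's resting side to its far side (away from the robot; yaw within 17 degrees).
- lock_plate: Loose steel plate, 4 mm thick, 150 wide, 102 tall, about 0.18 kg; top 26 mm is a black rubber edging 8 mm thick, the part to grip from above. Origin: middle of the bottom edge; x through the thickness, y along the width, z up. Starts upright 24 mm to the -x side of the diverter's origin, bottom 78 mm above the bench, in 7 mm wide end slots whose tops are 140 mm above the bench.
- rack_bay (a point): Centre of the empty bay's floor, 12 mm above the bench. x across the bay (away from the robot), y along it, z up. The bay is 20 mm wide, open at both ends, on the robot's side of the rack.
- rack: Fixed wooden sheet rack, base 100 x 180 mm, origin at the centre of its underside, axes as the bay's. Three dividers 170 mm long along y, tops 62 mm above the bench. The empty bay is centred at x = -25 mm; the other holds metal offcuts reaching 68 mm above the bench, at x = 4 to 22 mm.
- flap (a joint): Flap angle, rad: 0 = resting on the near stop, leaning 0.65 (37 degrees) to the diverter's -x side; 0.65 = upright, the balance point; 1.30 = fallen onto the far stop. The lock plate stops it at about 0.45. It falls back below about 0.6 and over above about 0.7; between, slight hinge friction keeps it. The flap weighs about 0.4 kg; under 2 N at the bar swings it.
- flap_bar (a point): Middle of the flap's crossbar, the part to grip: round steel, 12 mm diameter, 100 mm long, parallel to the hinge and 155 mm from it. Two straps near its ends join it to the flap sheet (120 mm wide, 3 mm thick, outer edge 100 mm from the hinge), leaving 84 mm between straps and 49 mm between bar and sheet. The bar can turn between the fingers as the flap swings.
- flap_hinge (a point): Middle of the flap's hinge axis (along the diverter's y), 35 mm above the bench, at the diverter's origin in plan. The flap balances when the bar is straight above this point, 190 mm above the bench.
- pulley: Bystander: loose dark stepped pulley, 90 mm across, 38 mm high. Origin: centre of its underside.
- motor: Bystander: loose electric motor lying on a foot plate, about 106 mm across, 175 mm long with its shaft and 118 mm high. Origin: centre of its underside.
- tin: Bystander: loose open dark tin, 76 mm across, 100 mm high. Origin: centre of its underside.
- bearing: Bystander: loose bearing block on a 110 x 35 mm foot, 60 mm high. Origin: centre of its underside.

How it is judged:
By the outcome, as a careful person would: the job done as asked, in the order asked, and still so for the second after the job is handed in, while the arm keeps its last pose, push and grip.
It also fails if it takes over 58 s, if anything falls off the work surface, if the arm or the gripper's body presses on something with over 40 N, if the wrist force passes 120 N, or if a joint passes its speed limit or range.

ROBOT

A 7-joint arm with a two-finger parallel gripper is mounted at the origin on the work surface. World frame = base frame: x ahead of the robot, y to its left, z up, the work surface at z = 0. Lengths are in m, angles in rad, forces in N, time in s.
With the tool pointing down it reaches from about 0.35 to 0.9 m from the base axis. Payload 8.1 kg.
Tool frame: the origin (TCP) lies midway between the tips of the shut fingers; the grasp point (between the pads) lies 19 mm behind it (arm.hold_point_z is the distance from the TCP to the grasp point, in m); z points along the fingers, y is the direction in which the jaws open and shut (so a half turn about z gives the same grasp; the last joint's range is limited). The gripper opens to 92 mm and grips with 3 to 60 N. Pads are 19 mm wide; open, the fingers measure 130 mm over their backs; the gripper's body (75 mm by 190 mm) begins 47 mm behind the grasp point.
Start: joints at [1.131, 0.434, 0.025, 1.573, -0.012, 1.134, -0.075], TCP at [0.207, -0.59, 0.227] pointing down, gripper open.
Joint ranges: [-2.62, 2.62], [-0.44, 2.09], [-1.27, 1.32], [0.08, 2.57], [-1.32, 4.46], [0.12, 2], [-2.74, 2.74]. Speed limits (rad/s): [2.22, 2.22, 3.01, 3.01, 3.14, 3.14, 3.14].

INTERFACE

Orientations are given as a rotation vector (axis times angle).
In Python, from cell import arm gives the robot as it stands.
- The arm moves only by the shell command python3 -m pendant 'ROWS' [FORCE]. ROWS is JSON, a list of rows, each a list of 3 entries, a list of its own where there are three numbers: the shift along the tool's x, y, z in m, then the turn, a rotation vector about the tool's x, y, z in degrees, then the finger opening in m, from 0 to 0.0918. A call has 1 to 10 rows; each row shifts and turns the commanded pose from where the row before left it, along the tool's axes as they then stand; what a row does not reach is not made up. A row lasts 1/8 s, in which the tool goes at most 62.5 mm and 10.7 degrees, less where a joint would pass 70% of its speed; a pose out of reach is approached as far as the arm can. A call with a gripper value outside its range is refused whole. The fingers move at their own pace and stop on an object; FORCE is the grip in N (left out, the last holds). Time passes only in rows, so rows that do not move let the fingers close. It gives the time, the measured TCP pose, the force and the opening at its end, in the units of the state.
- arm.observe(): the state, without advancing time (a new reading comes with each control period).
- arm.get_image(name): name is "scene" or "top" or "wrist"; returns (picture, depth): 420x560x3 uint8, red, green, blue; 420x560 float32, m along the optical axis (not along the pixel's ray), 0 where there is no reading.
- arm.camera_params(name): a dict with "fovy" (degrees; the focal length in pixels is half the picture's height over the tangent of half this angle, whatever the lens; pixels are square), "cx", "cy" (the principal point, pixels), "rvec" (rotation vector, rad) and "tvec" (3), from world to camera coordinates, as OpenCV has them; the wrist camera has in their place "mount" (4x4, takes a point from camera to tool coordinates, whose origin is the TCP and whose axes are the flange's). Camera axes: x right, y down, z forward; pixel columns grow to the right and rows downward; lengths in m; the calibration is good to about 2 mm. A picture is of the moment at which its call begins: read the wrist's pose just before it. camera_params takes no time and is no camera call.
- arm.sign_off(): hands the job in, once; it reports no verdict.
Trained networks look in the newest picture that a camera, given by its name, has taken for a name from the list of things; names that differ only in an ending like _2 or _b are one class to them, and where a whole thing is asked for, a point or a joint stands for the part that bears it (a point fixed in the world has none). Each returns a list of dicts, best first, with "conf" (0 to 1); they miss things now and then, are a little off and sometimes report something else, mostly with a low value. They report only what shows in the picture. A call takes as long as a camera call.
- arm.look_for(camera, label): "rect" ([centre column, centre row, width, height] in pixels, round what is visible of it).
- arm.masks_of(camera, label): "pixels" (420x560 bool, what is visible of it) and "rect" ([centre column, centre row, width, height] in pixels, round what is visible of it).
The state is a dict: "clock": time; "joints": joint angles; "dq": joint speeds; "joint_efforts": joint torques, N m; "position": TCP position; "ee_rot": TCP orientation; "force": force on the tool from outside, world axes, zero at the start; "ft_torque": the same for the moment, N m; "width": opening from 0.0 (shut) to 1.0 (fully open).
Only numpy, scipy, OpenCV 4.12 (cv2) and the standard library are available. Lean on these libraries where they do the work, as an engineer would, in place of code of your own. Each camera call takes 0.05 s, during which the arm holds its last target.

## Working session

There is one attempt and no reset: what is moved stays moved. The work goes in short steps, Python scripts to look and compute and a shell command to move; the robot and the scene stay as the last step left them, time stands still between calls to the robot, and variables do not carry over. Pictures are saved under pics/ and viewed, and the job is handed in when it is done.

```bash
ls; mkdir -p pics; cat > h.py <<'E'
import numpy as np, cv2
from cell import arm
from scipy.spatial.transform import Rotation as R
def save(n,im): cv2.imwrite('pics/'+n+'.png',im[:,:,::-1])
def cloud(name,depth,state=None):
    p=arm.camera_params(name); h,w=depth.shape
    f=h/2/np.tan(np.radians(p['fovy'])/2)
    v,u=np.mgrid[0:h,0:w]
    c=np.stack([(u-p['cx'])/f*depth,(v-p['cy'])/f*depth,depth],-1)
    if 'mount' in p:
        M=np.array(p['mount']); c=c@M[:3,:3].T+M[:3,3]
        s=state; return c@R.from_rotvec(s['ee_rot']).as_matrix().T+np.array(s['position'])
    Rm=R.from_rotvec(np.array(p['rvec']).ravel()).as_matrix()
    return (c-np.array(p['tvec']).ravel())@Rm
E
python3 - <<'E'
from h import *
s=arm.observe(); print(s)
for n in('scene','top'):
    im,d=arm.get_image(n); save(n+'0',im); np.save(n+'0.npy',d); np.save(n+'0c.npy',cloud(n,d)); print(n,arm.camera_params(n))
    for l in ('lock_plate','diverter','rack','flap'):
        print(l,[(np.round(x['rect']),round(x['conf'],2)) for x in arm.look_for(n,l)])
E
```

```text
pics
{'clock': 0.0, 'joints': array([ 1.13139761,  0.4352164 ,  0.024959  ,  1.57410897, -0.01161384,
        1.13402464, -0.07508854]), 'dq': array([ 0.00089429, -0.00255733, -0.00105446,  0.00203325,  0.00091237,
       -0.00045647,  0.00132297]), 'joint_efforts': array([-4.54974615e-04, -6.67846584e+01,  9.84820984e-01, -3.14455962e+01,
       -6.06786017e-02,  4.30432206e-02,  2.42250781e-04]), 'position': array([ 0.20632359, -0.58940111,  0.22594432]), 'ee_rot': array([-3.09562506e+00, -5.26203278e-01,  6.19983297e-04]), 'force': array([-0.11417995,  0.04427478,  0.00939164]), 'ft_torque': array([ 0.01241337, -0.02002407, -0.02466451]), 'width': 1.0002516394949066}
scene {'fovy': 56.31282934670863, 'cx': 281.29514506091755, 'cy': 210.73488616671588, 'rvec': array([ 1.70838254,  1.91080255, -0.73306366]), 'tvec': array([ 0.08085466, -0.34504821,  1.47042212])}
lock_plate [(array([219., 182.,  56.,  40.]), 0.61)]
diverter [(array([219., 206.,  89., 105.]), 0.78)]
rack [(array([356., 234.,  64.,  49.]), 0.84)]
flap [(array([220., 187.,  48.,  66.]), 0.62)]
top {'fovy': 56.77978925089968, 'cx': 281.74520585189214, 'cy': 200.78700428575962, 'rvec': array([ 2.1445642 , -2.15691052,  0.14876986]), 'tvec': array([0.02120997, 0.59655855, 1.15625389])}
lock_plate [(array([356., 227.,  55.,  17.]), 0.76)]
diverter [(array([352., 220.,  75.,  72.]), 0.74)]
rack [(array([225., 217.,  66.,  36.]), 0.77)]
flap [(array([352., 236.,  40.,  40.]), 0.7)]
```

View pics/scene0.png

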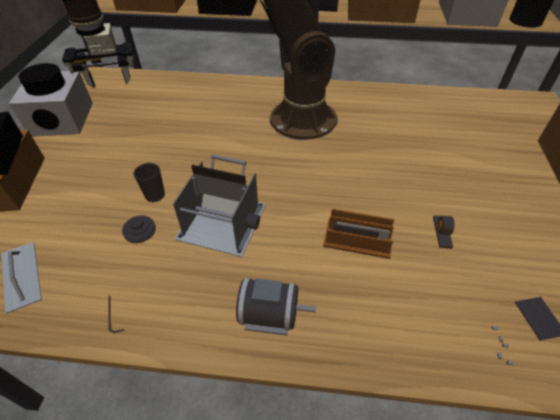

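View pics/top0.png

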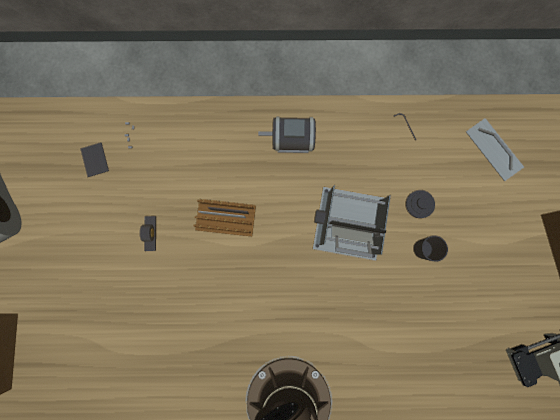

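```bash
python3 - <<'E'
from h import *
im,d=arm.get_image('top'); C=cloud('top',d)
for l in('lock_plate','rack','diverter','flap'):
    m=arm.masks_of('top',l)
    if not m: print('none',l); continue
    P=C[m[0]['pixels']&(d>0)]; print(l,m[0]['conf'],len(P),np.round(np.percentile(P,[2,50,98],axis=0),3).tolist())
    # top view mask
im2=cv2.resize(im[160:290,170:420],None,fx=3.2,fy=3.2,interpolation=cv2.INTER_CUBIC); save('topz',im2)
ims,_=arm.get_image('scene'); save('scenez',cv2.resize(ims[120:280,150:420],None,fx=2.9,fy=2.9,interpolation=cv2.INTER_CUBIC))
# table height
for u,v in((290,300),(290,160),(450,250)): print(np.round(C[v,u],3))
E
```

```text
lock_plate 0.84 335 [[0.492, -0.257, 0.041], [0.507, -0.192, 0.173], [0.527, -0.12, 0.181]]
rack 0.78 1816 [[0.5, 0.109, 0.008], [0.549, 0.193, 0.015], [0.597, 0.281, 0.068]]
diverter 0.63 3959 [[0.433, -0.281, 0.002], [0.533, -0.188, 0.031], [0.628, -0.089, 0.163]]
flap 0.67 817 [[0.43, -0.247, 0.007], [0.482, -0.184, 0.099], [0.54, -0.129, 0.166]]
[ 0.294 -0.006 -0.   ]
[ 0.734 -0.01   0.005]
[ 0.444 -0.507  0.003]
```

View pics/topz.png

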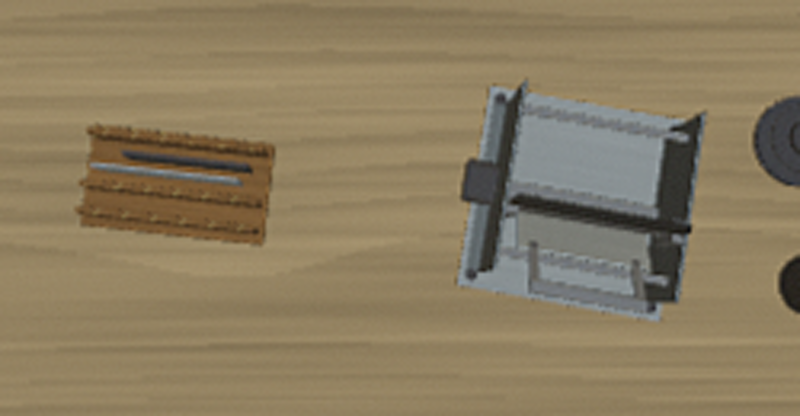

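View pics/scenez.png

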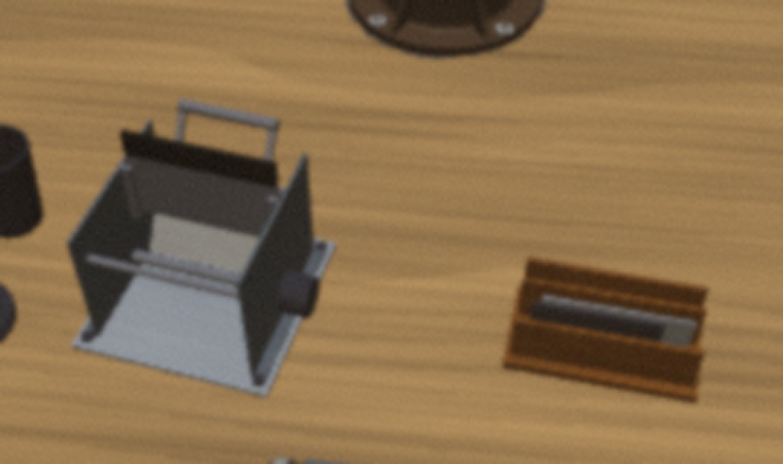

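```bash
python3 - <<'E'
from h import *
res={}
for n in('top','scene'):
    d=np.load(n+'0.npy'); C=np.load(n+'0c.npy'); X,Y,Z=C[...,0],C[...,1],C[...,2]
    def fit(m,l):
        P=C[m&(d>0)]
        if len(P)<10: print(n,l,len(P)); return
        (c,s,a)=cv2.minAreaRect(P[:,:2].astype(np.float32)); q=P[:,:2]-P[:,:2].mean(0); w,V=np.linalg.eigh(q.T@q); v=V[:,1]; v=v*np.sign(v[1])
        print(n,l,len(P),'mean',P.mean(0).round(4),'rect',np.round(c,4),np.round(s,4),'ydir yaw deg',np.degrees(np.arctan2(-v[0],v[1])).round(1))
    box=(X>.40)&(X<.66)&(Y>-.31)&(Y<-.06)
    fit(box&(Z>.169)&(Z<.190)&(X>.47)&(X<.55),'platetop')
    fit(box&(Z>.15)&(Z<.169)&(X<.47),'bar')
    fit(box&(Z>.001)&(Z<.012),'base')
    fit(box&(Z>.132)&(Z<.148),'cheektops')
    rb=(X>.46)&(X<.64)&(Y>.08)&(Y<.31)
    fit(rb&(Z>.056)&(Z<.0645),'rackdiv'); fit(rb&(Z>.008)&(Z<.07),'rackall')
    fit(rb&(Z>.056)&(Z<.0645)&(X<.515),'rackdiv near')
E
```

```text
top platetop 181 mean [ 0.5072 -0.1882  0.1777] rect [ 0.5078 -0.1873] [0.1485 0.0084] ydir yaw deg -10.7
top bar 173 mean [ 0.4394 -0.1749  0.1624] rect [ 0.4413 -0.1759] [0.1001 0.016 ] ydir yaw deg -10.7
top base 2665 mean [ 0.5407 -0.1776  0.0053] rect [ 0.5303 -0.1849] [0.25   0.2571] ydir yaw deg 69.4
top cheektops 279 mean [ 0.5215 -0.1957  0.1389] rect [ 0.5295 -0.1931] [0.1654 0.1701] ydir yaw deg -7.7
top rackdiv 359 mean [0.5486 0.1964 0.0615] rect [0.5508 0.1963] [0.1696 0.0822] ydir yaw deg -5.8
top rackall 1798 mean [0.5482 0.1948 0.0295] rect [0.5343 0.1982] [0.1801 0.1383] ydir yaw deg -6.0
top rackdiv near 53 mean [0.5083 0.1661 0.0617] rect [0.5094 0.1703] [0.1084 0.006 ] ydir yaw deg -5.3
scene platetop 259 mean [ 0.5074 -0.1874  0.1758] rect [ 0.5059 -0.1883] [0.1485 0.0131] ydir yaw deg -10.5
scene bar 172 mean [ 0.4395 -0.1767  0.1613] rect [ 0.439  -0.1778] [0.1015 0.0159] ydir yaw deg -10.1
scene base 2514 mean [ 0.5805 -0.186   0.0056] rect [ 0.5299 -0.1852] [0.2493 0.2598] ydir yaw deg 20.0
scene cheektops 528 mean [ 0.5194 -0.1891  0.1392] rect [ 0.5286 -0.1943] [0.1661 0.1696] ydir yaw deg -5.0
scene rackdiv 795 mean [0.5509 0.1948 0.0606] rect [0.5486 0.1947] [0.1699 0.0862] ydir yaw deg -6.4
scene rackall 2519 mean [0.5618 0.1934 0.0447] rect [0.5511 0.1939] [0.1789 0.0991] ydir yaw deg -6.8
scene rackdiv near 123 mean [0.5084 0.1721 0.0606] rect [0.5098 0.189 ] [0.1486 0.0097] ydir yaw deg -5.4
```

```bash
cat >> h.py <<'E'
def go(pos,jaw_yaw,cur=None):
    """target TCP pos, tool down with tool y axis along world heading jaw_yaw deg (mod 180). prints turn + shifts"""
    s=arm.observe(); Rc=R.from_rotvec(s['ee_rot']).as_matrix(); p=np.array(s['position'])
    z=np.array([0,0,-1.]); best=None
    for k in(0,180):
        a=np.radians(jaw_yaw+k); y=np.array([np.cos(a),np.sin(a),0]); Rt=np.stack([np.cross(y,z),y,z],1)
        t=R.from_matrix(Rc.T@Rt).as_rotvec(degrees=True)
        if best is None or np.linalg.norm(t)<np.linalg.norm(best[0]): best=(t,Rt)
    t,Rt=best; d=np.array(pos)-p
    print('p',p.round(4),'turn(deg,cur axes)',t.round(2),'| shift cur axes mm',(Rc.T@d*1000).round(1),'| shift after turn mm',(Rt.T@d*1000).round(1),'F',s['force'].round(1),'w',round(s['width']*91.8,1),'t',round(s['clock'],2))
E
python3 - <<'E'
from h import *
go((.5072,-.188,.28),-10.6)
E
```

```text
p [ 0.2065 -0.5899  0.2267] turn(deg,cur axes) [  0.     0.   -60.11] | shift cur axes mm [ 416.6 -280.   -53.3] | shift after turn mm [450.4 221.6 -53.3] F [-0.1 -0.4 -0.6] w 91.7 t 0.8
```

```bash
python3 -m pendant '[[[0,0,-0.009],[0,0,-10],0.04],[[0,0,-0.009],[0,0,-10],0.04],[[0,0,-0.009],[0,0,-10],0.04],[[0,0,-0.009],[0,0,-10],0.04],[[0,0,-0.009],[0,0,-10],0.04],[[0,0,-0.009],[0,0,-10],0.04],[[0.04,0.02,0],[0,0,0],0.04],[[0.045,0.022,0],[0,0,0],0.04],[[0.045,0.022,0],[0,0,0],0.04],[[0.045,0.022,0],[0,0,0],0.04]]' 
python3 -m pendant '[[[0.045,0.022,0],[0,0,0],0.04],[[0.045,0.022,0],[0,0,0],0.04],[[0.045,0.022,0],[0,0,0],0.04],[[0.045,0.022,0],[0,0,0],0.04],[[0.045,0.022,0],[0,0,0],0.04],[[0.025,0.012,0],[0,0,0],0.04],[[0,0,0],[0,0,0],0.04],[[0,0,0],[0,0,0],0.04]]'
python3 - <<'E'
from h import *
go((.5072,-.188,.149),-10.6)
s=arm.observe(); im,d=arm.get_image('wrist'); save('w1',im); C=cloud('wrist',d,s); Z=C[...,2];X,Y=C[...,0],C[...,1]
m=(d>0)&(Z>.17)&(Z<.19)&(X>.47)&(X<.55)&(Y<-.1)&(Y>-.28)
P=C[m]; print(len(P)); print(P.mean(0), cv2.minAreaRect(P[:,:2].astype(np.float32)))
m=(d>0)&(Z>.15)&(Z<.169)&(X<.47)&(X>.4)&(Y<-.1)&(Y>-.28)
P=C[m]; print(len(P)); print(P.mean(0), cv2.minAreaRect(P[:,:2].astype(np.float32))) if len(P)>5 else 0
E
```

```text
clock: 2.05
position: [0.3243, -0.4326, 0.2809]
ee_rot: [2.419, 2.004, -0.0]
force: [0.4, -0.3, -0.1]
width: 0.437
clock: 3.05
position: [0.4894, -0.2118, 0.2807]
ee_rot: [2.42, 2.003, -0.001]
force: [-0.2, -0.5, 0.3]
width: 0.433
p [ 0.4894 -0.2118  0.2807] turn(deg,cur axes) [-0.02  0.04 -0.15] | shift cur axes mm [ 26.8  13.1 131.6] | shift after turn mm [ 26.7  13.1 131.7] F [-0.2 -0.5  0.3] w 39.7 t 3.05
1650
[ 0.50629109 -0.18334459  0.1774105 ] ((0.5053918361663818, -0.1889186054468155), (0.1476476490497589, 0.008106453344225883), 79.35919952392578)
1517
[ 0.43813167 -0.17520318  0.16194475] ((0.4379826784133911, -0.17756269872188568), (0.09964271634817123, 0.01455727405846119), 79.18389129638672)
```

View pics/w1.png

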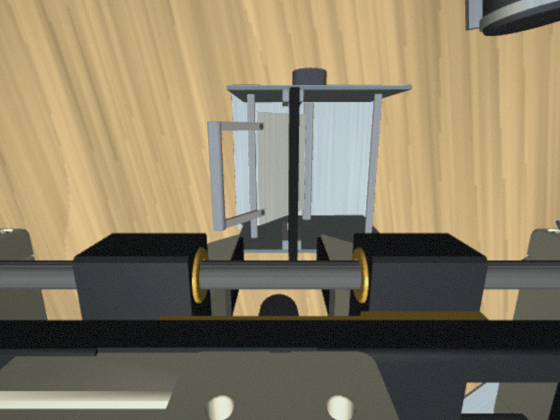

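The wrist view shows the black plate edge at column ~294 (rows 88–260), centred between the fingers, and the bar at column ~216. The wrist's fit agrees with the other cameras within 2 mm.

```bash
python3 - <<'E'
from h import *
go((.5058,-.1887,.149),-10.6)
E
python3 -m pendant '[[[0.013,0.006,0],[0,0,0],0.04],[[0.0125,0.0058,0],[0,0,0],0.04],[[0,0,0.03],[0,0,0],0.04],[[0,0,0.03],[0,0,0],0.04],[[0,0,0.03],[0,0,0],0.04],[[0,0,0.025],[0,0,0],0.04],[[0,0,0.01],[0,0,0],0.04],[[0,0,0],[0,0,0],0.04]]'
python3 - <<'E'
from h import *
go((.5058,-.1887,.149),-10.6)
s=arm.observe(); im,d=arm.get_image('wrist'); save('w2',im)
E
```

```text
p [ 0.4892 -0.2122  0.2806] turn(deg,cur axes) [-0.02  0.04 -0.2 ] | shift cur axes mm [ 26.3  12.  131.6] | shift after turn mm [ 26.1  12.  131.6] F [ 0.1  0.4 -0.4] w 40.1 t 3.1
clock: 4.1
position: [0.5064, -0.1876, 0.1556]
ee_rot: [-2.418, -2.005, 0.0]
force: [0.4, -1.0, -0.2]
width: 0.433
p [ 0.5064 -0.1876  0.1556] turn(deg,cur axes) [-0.04 -0.02 -0.08] | shift cur axes mm [-1.2 -0.3  6.6] | shift after turn mm [-1.2 -0.3  6.6] F [ 0.4 -1.  -0.2] w 39.7 t 4.1
```

View pics/w2.png

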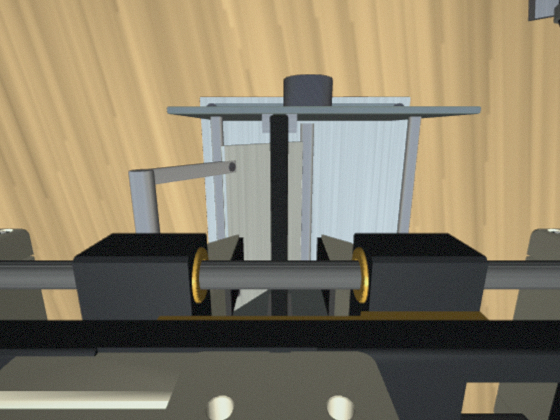

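The plate edge (column ~280) sits centred between the fingers (~238 to ~320). Next I lower a little and close.

```bash
python3 -m pendant '[[[-0.001,0,0.006],[0,0,0],0.04],[[0,0,0],[0,0,0],0.015],[[0,0,0],[0,0,0],0.0],[[0,0,0],[0,0,0],0.0],[[0,0,0],[0,0,0],0.0],[[0,0,0],[0,0,0],0.0],[[0,0,0],[0,0,0],0.0]]' 30
python3 -c "
from h import *
go((.5058,-.1887,.149),-10.6)"
```

```text
clock: 5.03
position: [0.5061, -0.1891, 0.1498]
ee_rot: [2.419, 2.004, 0.0]
force: [0.0, -0.6, 1.8]
width: 0.086
p [ 0.5061 -0.1891  0.1498] turn(deg,cur axes) [ 0.01  0.01 -0.1 ] | shift cur axes mm [ 0.3 -0.3  0.8] | shift after turn mm [ 0.3 -0.3  0.8] F [ 0.  -0.6  1.8] w 7.9 t 5.03
```

```bash
python3 -m pendant '[[[0,0,-0.006],[0,0,0],0.0],[[0,0,-0.01],[0,0,0],0.0],[[0,0,-0.012],[0,0,0],0.0],[[0,0,-0.012],[0,0,0],0.0]]' 
python3 -m pendant '[[[0,0,-0.012],[0,0,0],0.0],[[0,0,-0.012],[0,0,0],0.0],[[0,0,-0.012],[0,0,0],0.0],[[0,0,-0.012],[0,0,0],0.0],[[0,0,-0.006],[0,0,0],0.0],[[0,0,0],[0,0,0],0.0],[[0,0,0],[0,0,0],0.0]]' 
python3 - <<'E'
from h import *
s=arm.observe(); im,d=arm.get_image('scene'); save('s3',cv2.resize(im[80:280,150:420],None,fx=2.9,fy=2.9,interpolation=cv2.INTER_CUBIC))
C=cloud('scene',d); m=(d>0)
mm=arm.masks_of('scene','lock_plate')
print([x['conf'] for x in mm])
if mm:
    P=C[mm[0]['pixels']&m]; print(np.percentile(P,[2,50,98],axis=0).round(3))
# rack from scene: divider tops
X,Y,Z=C[...,0],C[...,1],C[...,2]
go((.525,.198,.24),-6.1)
E
```

```text
clock: 5.52
position: [0.5062, -0.1891, 0.1909]
ee_rot: [2.419, 2.004, 0.0]
force: [-0.2, -0.0, -2.4]
width: 0.085
clock: 6.4
position: [0.5057, -0.189, 0.2433]
ee_rot: [-2.419, -2.004, 0.001]
force: [0.4, 0.6, -1.5]
width: 0.084
[0.96, 0.38]
[[ 0.49  -0.259  0.17 ]
 [ 0.511 -0.17   0.214]
 [ 0.523 -0.117  0.273]]
p [ 0.5058 -0.189   0.2433] turn(deg,cur axes) [-0.05 -0.01 -4.6 ] | shift cur axes mm [383.9 -53.    3.3] | shift after turn mm [386.9 -22.    3.3] F [-0.1  0.4 -1.3] w 7.6 t 6.5
```

View pics/s3.png

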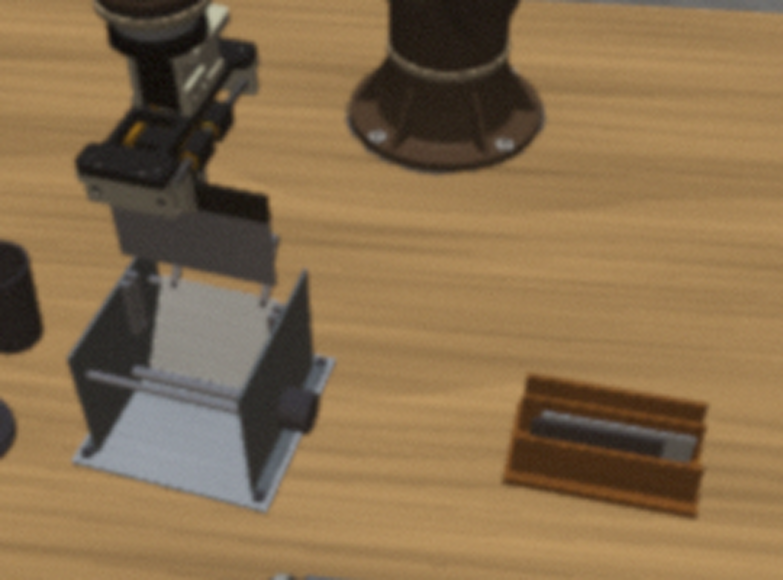

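The plate came out cleanly and upright, with its bottom at ~170 mm, above the cheeks. I'll carry it part way, then measure the rack with the wrist camera.

```bash
python3 -m pendant '[[[0.002,0,0],[0,0,-1],0.0],[[0.006,0,0],[0,0,-1.3],0.0],[[0.012,0,0],[0,0,-1.3],0.0],[[0.018,-0.001,0],[0,0,-1],0.0],[[0.024,-0.001,0],[0,0,0],0.0],[[0.024,-0.001,0],[0,0,0],0.0],[[0.024,-0.001,0],[0,0,0],0.0],[[0.024,-0.002,0],[0,0,0],0.0],[[0.024,-0.002,0],[0,0,0],0.0],[[0.024,-0.002,0],[0,0,0],0.0]]' 
python3 -m pendant '[[[0.018,-0.001,0],[0,0,0],0.0],[[0.012,-0.001,0],[0,0,0],0.0],[[0.006,0,0],[0,0,0],0.0],[[0,0,0],[0,0,0],0.0],[[0,0,0],[0,0,0],0.0]]' 
python3 - <<'E'
from h import *
s=arm.observe(); im,d=arm.get_image('wrist'); save('w4',im); C=cloud('wrist',d,s); X,Y,Z=C[...,0],C[...,1],C[...,2]
m=(d>0)&(Z>.056)&(Z<.066)&(X>.48)&(X<.63)&(Y>.09)&(Y<.31); P=C[m]; print(len(P))
a=np.radians(-6.1); ex=np.array([np.cos(a),np.sin(a)]); ey=np.array([-ex[1],ex[0]])
o=np.array([.5497,.1955]); q=(P[:,:2]-o); qx=q@ex;qy=q@ey
h,e=np.histogram(qx,np.arange(-.05,.05,.002)); print([(round(b*1000),int(n)) for b,n in zip(e,h) if n>20]); print(qy.min(),qy.max())
for lo,hi in((-.05,-.028),(-.02,.01),(.02,.06)):
    k=(qx>lo)&(qx<hi)
    if k.sum()>30: print(k.sum(),np.polyfit(qy[k],qx[k],1), np.median(qx[k]),qy[k].min(),qy[k].max())
go((.525,.198,.24),-6.1)
E
```

```text
clock: 7.75
position: [0.5164, -0.0049, 0.2438]
ee_rot: [-2.335, -2.102, -0.0]
force: [0.6, -0.1, -2.1]
width: 0.086
clock: 8.38
position: [0.5186, 0.028, 0.2436]
ee_rot: [2.338, 2.099, -0.001]
force: [0.8, 0.3, -1.6]
width: 0.085
2437
[(-44, 49), (-42, 221), (-40, 215), (-38, 200), (-18, 28), (-16, 192), (-14, 219), (-12, 194), (2, 110), (4, 178), (16, 81), (32, 142), (34, 223), (36, 224), (38, 145)]
-0.0854588780586004 0.019453298529501697
685 [ 0.0076907  -0.03907944] -0.03928834132015365 -0.08529717450452204 0.019071416854232293
928 [ 0.04111107 -0.00670464] -0.011893285938463404 -0.08247025975141195 0.019453298529501697
735 [0.00964456 0.03631827] 0.036010000846525995 -0.0854588780586004 0.019196492792298552
p [0.5186 0.028  0.2436] turn(deg,cur axes) [-0.01  0.02 -0.07] | shift cur axes mm [169.7 -11.9   3.6] | shift after turn mm [169.7 -11.7   3.6] F [ 0.6 -0.  -1.5] w 7.6 t 8.43
```

View pics/w4.png

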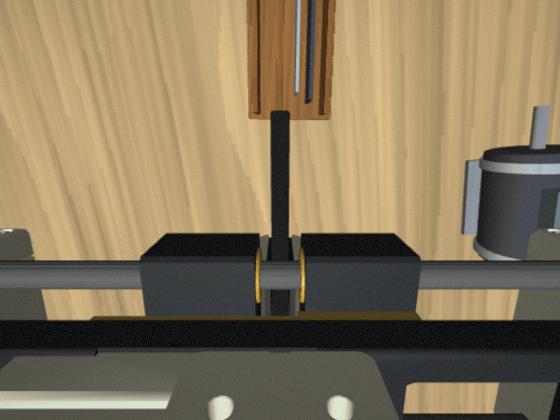

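The wrist view shows the rack ahead (end at row ~118, columns 250–332), with the near bay slightly right of its left edge. Its dividers put the bay centre at about (0.5235, 0.198), within 2 mm of the other cameras.

```bash
python3 -m pendant '[[[0.006,-0.001,0],[0,0,-0.3],0.0],[[0.012,-0.001,0],[0,0,0],0.0],[[0.02,-0.001,0],[0,0,0],0.0],[[0.024,-0.002,0],[0,0,0],0.0],[[0.024,-0.002,0],[0,0,0],0.0],[[0.024,-0.002,0],[0,0,0],0.0],[[0.024,-0.002,0],[0,0,0],0.0],[[0.018,-0.001,0],[0,0,0],0.0],[[0.012,-0.001,0],[0,0,0],0.0],[[0.006,0,0],[0,0,0],0.0]]' 
python3 -m pendant '[[[0,0,0.005],[0,0,0],0.0],[[0,0,0.015],[0,0,0],0.0],[[0,0,0.02],[0,0,0],0.0],[[0,0,0.02],[0,0,0],0.0],[[0,0,0.01],[0,0,0],0.0],[[0,0,0],[0,0,0],0.0],[[0,0,0],[0,0,0],0.0]]' 
python3 - <<'E'
from h import *
s=arm.observe(); im,d=arm.get_image('wrist'); save('w5',im); C=cloud('wrist',d,s); X,Y,Z=C[...,0],C[...,1],C[...,2]
a=np.radians(-6.4); ex=np.array([np.cos(a),np.sin(a)]); ey=np.array([-ex[1],ex[0]]); o=np.array([.5235,.1983])
q=C[...,:2]-o; qx=q@ex;qy=q@ey
m=(d>0)&(Z>.056)&(Z<.066)&(abs(qx)<.07)&(abs(qy)<.09)
for lo,hi in((-.025,-.007),(.007,.02),(.055,.07)):
    k=m&(qx>lo)&(qx<hi)
    if k.sum()>30: print('div',k.sum(),np.polyfit(qy[k],qx[k],1).round(4), np.percentile(qx[k],[5,50,95]).round(4),qy[k].min(),qy[k].max())
k=(d>0)&(Z>.135)&(Z<.19)&(abs(qx)<.02)&(qy>.02)&(qy<.1); print('plate',k.sum(),np.polyfit(qy[k],qx[k],1).round(4),np.percentile(qx[k],[5,50,95]).round(4),qy[k].max(),Z[k].max())
go((.5235,.1983,.083),-6.4)
ims,_=arm.get_image('scene'); save('s5',cv2.resize(ims[80:280,250:450],None,fx=2.9,fy=2.9,interpolation=cv2.INTER_CUBIC))
E
```

```text
clock: 9.68
position: [0.5228, 0.1998, 0.2436]
ee_rot: [-2.331, -2.107, 0.0]
force: [0.7, 0.8, -1.8]
width: 0.085
clock: 10.55
position: [0.5233, 0.1994, 0.1743]
ee_rot: [2.331, 2.106, 0.001]
force: [-0.3, 1.7, -1.2]
width: 0.087
div 879 [ 0.0005 -0.0128] [-0.0155 -0.0128 -0.0101] -0.02865815303010922 0.08432240113205505
div 871 [0.0039 0.0131] [0.0105 0.0133 0.016 ] -0.02734504237293258 0.08374963812203584
div 970 [0.0047 0.0626] [0.0602 0.0627 0.0658] -0.024866064788102264 0.08354111561931804Traceback (most recent call last):
  File "<stdin>", line 9, in <module>
    raise TypeError("expected non-empty vector for x")
TypeError: expected non-empty vector for x
```

View pics/w5.png

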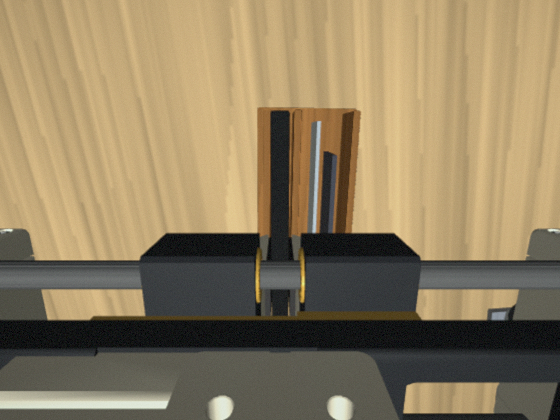

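The dividers' inner faces measure −10 and +10.5 mm about my bay centre, and the plate (columns 271–290) lines up with the bay. I'll lower it, slowing near the floor.

```bash
python3 -m pendant '[[[0,0,0.008],[0,0,0],0.0],[[0,0,0.014],[0,0,0],0.0],[[0,0,0.016],[0,0,0],0.0],[[0,0,0.016],[0,0,0],0.0],[[0,0,0.014],[0,0,0],0.0],[[0,0,0.01],[0,0,0],0.0],[[0,0,0.006],[0,0,0],0.0],[[0,0,0],[0,0,0],0.0],[[0,0,0],[0,0,0],0.0]]' 
python3 -c "
from h import *
go((.5235,.1983,.0838),-6.4)"
```

```text
clock: 11.72
position: [0.5232, 0.1995, 0.0902]
ee_rot: [2.331, 2.106, 0.001]
force: [-0.2, 0.3, -2.4]
width: 0.085
p [0.5232 0.1995 0.0902] turn(deg,cur axes) [ 0.04 -0.02  0.59] | shift cur axes mm [-1.1  0.4  6.4] | shift after turn mm [-1.1  0.4  6.4] F [-0.2  0.3 -2.4] w 7.8 t 11.72
```

```bash
python3 -m pendant '[[[0,0,0.002],[0,0,0],0.0],[[0,0,0.0015],[0,0,0],0.0],[[0,0,0.001],[0,0,0],0.0],[[0,0,0],[0,0,0],0.0]]' 
python3 -m pendant '[[[0,0,0.001],[0,0,0],0.0],[[0,0,0],[0,0,0],0.0]]' 
python3 -m pendant '[[[0,0,0.001],[0,0,0],0.0],[[0,0,0],[0,0,0],0.0]]'
```

```text
clock: 12.22
position: [0.5229, 0.1992, 0.0851]
ee_rot: [-2.331, -2.106, 0.0]
force: [0.1, 0.2, -1.3]
width: 0.086
clock: 12.48
position: [0.5229, 0.1992, 0.0842]
ee_rot: [-2.331, -2.106, 0.0]
force: [0.3, 0.6, -2.4]
width: 0.086
clock: 12.72
position: [0.5231, 0.1993, 0.0839]
ee_rot: [2.331, 2.106, 0.001]
force: [-2.6, -1.5, 6.0]
width: 0.086
```

```bash
python3 -m pendant '[[[0,0,0],[0,0,0],0.009],[[0,0,0],[0,0,0],0.011],[[0,0,0],[0,0,0],0.014],[[0,0,0],[0,0,0],0.02],[[0,0,0],[0,0,0],0.03],[[0,0,0],[0,0,0],0.04],[[0,0,0],[0,0,0],0.04]]' 
python3 - <<'E'
from h import *
go((.5235,.1983,.0838),-6.4)
im,d=arm.get_image('wrist'); save('w6',im)
ims,_=arm.get_image('scene'); save('s6',cv2.resize(ims[80:280,250:450],None,fx=2.9,fy=2.9,interpolation=cv2.INTER_CUBIC))
E
```

```text
clock: 13.6
position: [0.5229, 0.1992, 0.0832]
ee_rot: [2.331, 2.106, -0.0]
force: [-1.0, -0.3, 0.2]
width: 0.429
p [0.5229 0.1992 0.0832] turn(deg,cur axes) [-0.    0.    0.59] | shift cur axes mm [-0.9  0.7 -0.6] | shift after turn mm [-0.9  0.7 -0.6] F [-1.  -0.3  0.2] w 39.4 t 13.6
```

View pics/w6.png

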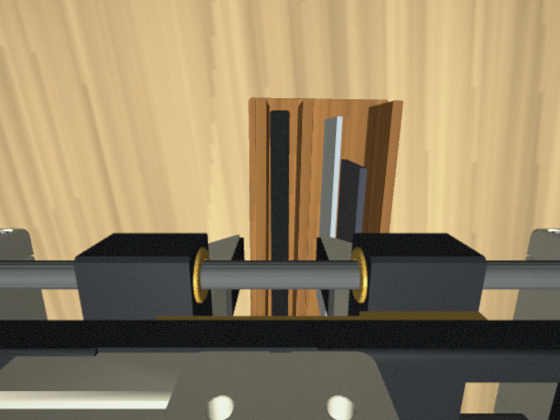

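View pics/s6.png

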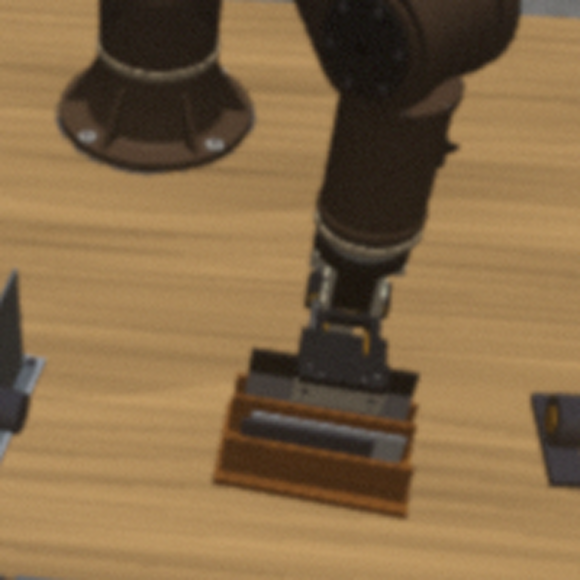

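The plate stands upright in the near bay (wrist columns 271–290, between dividers at ~259 and ~305), and the fingers are open and clear. Now straight up and back to the bar.

```bash
python3 -m pendant '[[[0,0,-0.01],[0,0,0],0.04],[[0,0,-0.02],[0,0,0],0.04],[[0,0,-0.03],[0,0,0],0.04],[[0,0,-0.04],[0,0,0],0.04],[[0,0,-0.04],[0,0,0],0.04],[[0,0,-0.03],[0,0,0],0.04],[[0,0,0],[0,0,0],0.04]]' 
python3 -c "
from h import *
go((.438,-.1763,.25),-10.6)"
```

```text
clock: 14.58
position: [0.5239, 0.2002, 0.2564]
ee_rot: [2.33, 2.105, 0.008]
force: [0.6, 0.8, -0.6]
width: 0.435
p [0.5239 0.2002 0.2564] turn(deg,cur axes) [ 0.25 -0.15  4.8 ] | shift cur axes mm [-383.3  -47.5    5.3] | shift after turn mm [-385.9  -15.2    6.4] F [ 0.6  0.8 -0.6] w 39.9 t 14.57
```

```bash
python3 -m pendant '[[[-0.01,0,0],[0,0,2.4],0.04],[[-0.03,-0.001,0],[0,0,2.4],0.04],[[-0.048,-0.002,0],[0,0,0],0.04],[[-0.05,-0.002,0],[0,0,0],0.04],[[-0.05,-0.002,0],[0,0,0],0.04],[[-0.05,-0.002,0],[0,0,0],0.04],[[-0.05,-0.002,0],[0,0,0],0.04],[[-0.05,-0.002,0],[0,0,0],0.04],[[-0.04,-0.002,0],[0,0,0],0.04],[[-0.02,-0.001,0],[0,0,0],0.04]]' 
python3 -m pendant '[[[-0.015,0,0],[0,0,0],0.04],[[0,0,0],[0,0,0],0.04],[[0,0,0],[0,0,0],0.04]]'
python3 - <<'E'
from h import *
s=arm.observe(); im,d=arm.get_image('wrist'); save('w7',im); C=cloud('wrist',d,s); X,Y,Z=C[...,0],C[...,1],C[...,2]
m=(d>0)&(Z>.15)&(Z<.169)&(X<.47)&(X>.4)&(Y<-.1)&(Y>-.25)
P=C[m]; print(len(P),P.mean(0), P[:,2].max(),cv2.minAreaRect(P[:,:2].astype(np.float32)))
go((.438,-.1763,.139),-10.6)
mm=arm.masks_of('scene','lock_plate'); 
im,d=arm.get_image('scene'); C=cloud('scene',d); mm=arm.masks_of('scene','lock_plate'); 
for x in mm: P=C[x['pixels']&(d>0)]; print(x['conf'],np.percentile(P,[2,50,98],axis=0).round(3).tolist())
save('s7',cv2.resize(im[80:280,150:420],None,fx=2.9,fy=2.9,interpolation=cv2.INTER_CUBIC))
E
```

```text
clock: 15.82
position: [0.4338, -0.1922, 0.2521]
ee_rot: [-2.422, -1.999, 0.003]
force: [0.5, -0.4, 0.3]
width: 0.436
clock: 16.2
position: [0.4334, -0.2031, 0.253]
ee_rot: [-2.416, -2.007, -0.0]
force: [-0.4, -0.4, 0.2]
width: 0.438
1816 [ 0.43729322 -0.17456752  0.16212487] 0.16597859047145253 ((0.4379225969314575, -0.17760223150253296), (0.09977079927921295, 0.014482146129012108), 78.96736145019531)
p [ 0.4335 -0.203   0.2532] turn(deg,cur axes) [-0.   -0.02  0.07] | shift cur axes mm [ 27.   -0.4 114.2] | shift after turn mm [ 27.   -0.5 114.2] F [ 0.1 -0.5  0.5] w 39.7 t 16.25
0.79 [[0.502, 0.127, 0.05], [0.524, 0.2, 0.085], [0.535, 0.269, 0.114]]
```

View pics/w7.png

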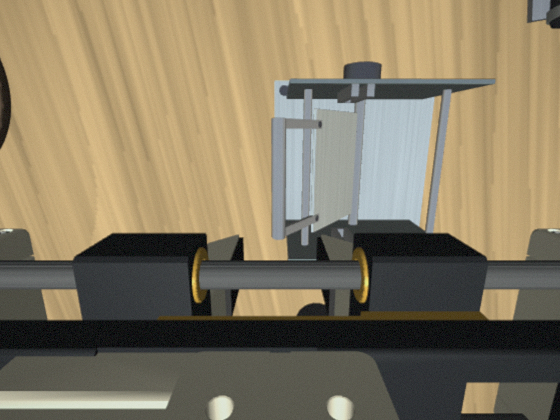

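View pics/s7.png

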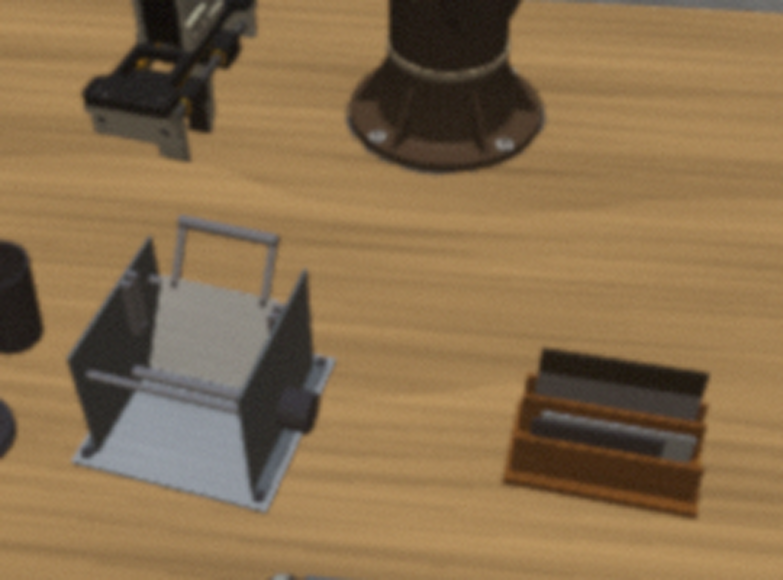

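The plate stands free in the bay with its top at 114 mm, and the flap rests at 0. The bar (wrist column ~279, rows 118–238) is in line with the fingers. Next I descend and grip it.

```bash
python3 -m pendant '[[[0.014,0,0],[0,0,0],0.04],[[0.0125,-0.0005,0],[0,0,0],0.04],[[0,0,0.025],[0,0,0],0.04],[[0,0,0.03],[0,0,0],0.04],[[0,0,0.03],[0,0,0],0.04],[[0,0,0.02],[0,0,0],0.04],[[0,0,0.008],[0,0,0],0.04],[[0,0,0],[0,0,0],0.04]]' 
python3 -c "
from h import *
go((.4376,-.1763,.139),-10.6)"
```

```text
clock: 17.4
position: [0.4377, -0.1774, 0.1403]
ee_rot: [-2.416, -2.007, 0.0]
force: [-0.1, 0.6, 0.4]
width: 0.436
p [ 0.4377 -0.1774  0.1403] turn(deg,cur axes) [-0.02 -0.01  0.04] | shift cur axes mm [ 1.  -0.3  1.3] | shift after turn mm [ 1.  -0.3  1.3] F [-0.1  0.6  0.4] w 40.0 t 17.4
```

```bash
python3 -m pendant '[[[0,0,0.001],[0,0,0],0.02],[[0,0,0],[0,0,0],0.0],[[0,0,0],[0,0,0],0.0],[[0,0,0],[0,0,0],0.0],[[0,0,0],[0,0,0],0.0],[[0,0,0],[0,0,0],0.0]]' 20
python3 - <<'E'
from h import *
go((.4376,-.1763,.139),-10.6)
im,d=arm.get_image('wrist'); save('w8',im)
im,d=arm.get_image('scene'); save('s8',cv2.resize(im[80:280,150:420],None,fx=2.9,fy=2.9,interpolation=cv2.INTER_CUBIC))
# arc increments in mm (diverter +x, +z)
th=np.linspace(-.65,0,17); x=155*np.sin(th); z=155*np.cos(th)
print(np.c_[np.diff(x),np.diff(z)].round(2).tolist())
E
```

```text
clock: 18.15
position: [0.437, -0.178, 0.1391]
ee_rot: [-2.417, -2.006, 0.001]
force: [-4.4, 1.2, 4.5]
width: 0.122
p [ 0.437  -0.178   0.1391] turn(deg,cur axes) [-0.06  0.01 -0.02] | shift cur axes mm [1.8 0.3 0.1] | shift after turn mm [1.8 0.3 0.1] F [-4.4  1.2  4.5] w 11.2 t 18.15
[[5.09, 3.71], [5.24, 3.5], [5.37, 3.28], [5.5, 3.06], [5.62, 2.84], [5.73, 2.61], [5.83, 2.37], [5.92, 2.13], [6.01, 1.89], [6.08, 1.64], [6.14, 1.4], [6.19, 1.14], [6.23, 0.89], [6.26, 0.64], [6.28, 0.38], [6.3, 0.13]]
```

View pics/s8.png

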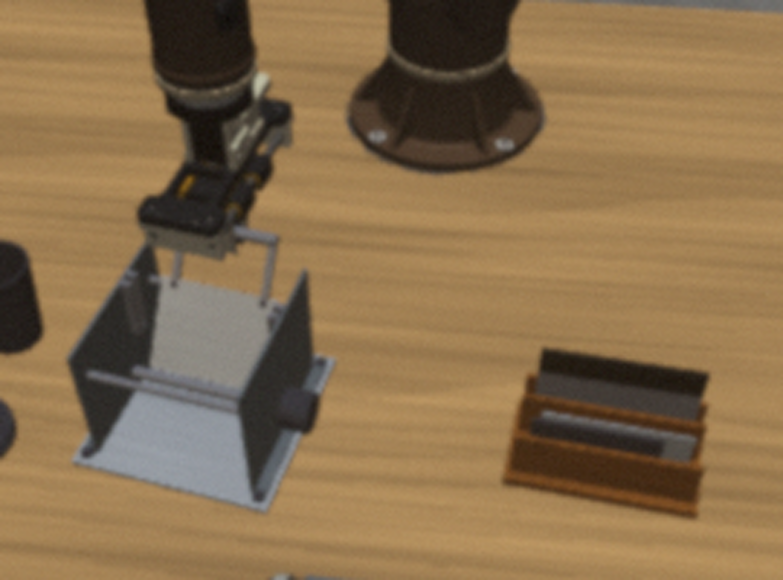

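View pics/w8.png

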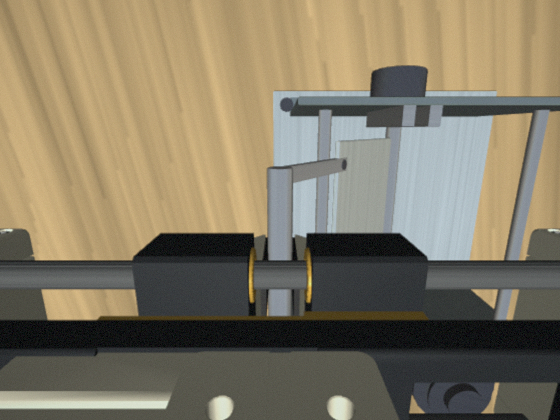

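Gripped on the round bar (opening 11–12 mm, small forces). Now I swing it along the arc in stages.

```bash
python3 -m pendant '[[[0,0.0051,-0.0037],[0,0,0],0.0],[[0,0.0052,-0.0035],[0,0,0],0.0],[[0,0.0054,-0.0033],[0,0,0],0.0],[[0,0.0055,-0.0031],[0,0,0],0.0],[[0,0.0056,-0.0028],[0,0,0],0.0],[[0,0.0057,-0.0026],[0,0,0],0.0],[[0,0,0],[0,0,0],0.0]]' 
python3 -c "
from h import *
go((.5297,-.1934,.171),-10.6)"
```

```text
clock: 19.12
position: [0.4703, -0.1843, 0.1585]
ee_rot: [2.417, 2.006, 0.001]
force: [-3.3, -1.3, 2.3]
width: 0.121
p [ 0.4703 -0.1843  0.1585] turn(deg,cur axes) [ 0.07  0.01 -0.02] | shift cur axes mm [  2.   60.  -12.4] | shift after turn mm [  2.   60.  -12.5] F [-3.3 -1.3  2.3] w 11.1 t 19.12
```

```bash
python3 -m pendant '[[[0,0.0058,-0.0024],[0,0,0],0.0],[[0,0.0059,-0.0021],[0,0,0],0.0],[[0,0.006,-0.0019],[0,0,0],0.0],[[0,0.0061,-0.0016],[0,0,0],0.0],[[0,0.0061,-0.0014],[0,0,0],0.0],[[0,0.0062,-0.0011],[0,0,0],0.0],[[0,0,0],[0,0,0],0.0],[[0,0,0],[0,0,0],0.0]]' 
python3 - <<'E'
from h import *
go((.5297,-.1934,.171),-10.6)
im,d=arm.get_image('scene'); save('s9',cv2.resize(im[80:280,150:420],None,fx=2.9,fy=2.9,interpolation=cv2.INTER_CUBIC))
a=np.radians(-10.6); ex=np.array([np.cos(a),np.sin(a)]); ey=np.array([-ex[1],ex[0]]); o=np.array([.5297,-.1934])
for n in('scene','top'):
    im,d=arm.get_image(n); C=cloud(n,d); q=C[...,:2]-o; qx=q@ex; qy=q@ey; Z=C[...,2]
    m=(d>0)&(Z>.05)&(Z<.13)&(abs(qy)<.055)&(abs(qx)<.09)
    if m.sum()>20: print(n,'sheet',m.sum(),np.degrees(np.arctan(np.polyfit(Z[m],qx[m],1)[0])),np.polyfit(Z[m],qx[m],1))
    m=(d>0)&(Z>.17)&(Z<.205)&(abs(qy)>.025)&(abs(qy)<.055)&(abs(qx)<.09)
    if m.sum()>5: print(n,'bar',m.sum(),np.percentile(qx[m],[5,50,95]).round(4),Z[m].max())
E
```

```text
clock: 20.12
position: [0.505, -0.1907, 0.1687]
ee_rot: [2.417, 2.006, -0.0]
force: [-1.5, -4.1, 1.9]
width: 0.122
p [ 0.505  -0.1907  0.1687] turn(deg,cur axes) [ 0.01  0.01 -0.01] | shift cur axes mm [ 1.9 24.7 -2.3] | shift after turn mm [ 1.9 24.7 -2.3] F [-1.5 -4.1  1.9] w 11.2 t 20.12
scene sheet 1023 -2.7153432283666783 [-0.04742719  0.00030578]
scene bar 59 [-0.0268 -0.0221 -0.0188] 0.19677607514627757
top sheet 114 3.4507865126894486 [0.06030051 0.00031244]
top bar 44 [-0.0286 -0.0231 -0.0181] 0.19702818474209907
```

View pics/s9.png

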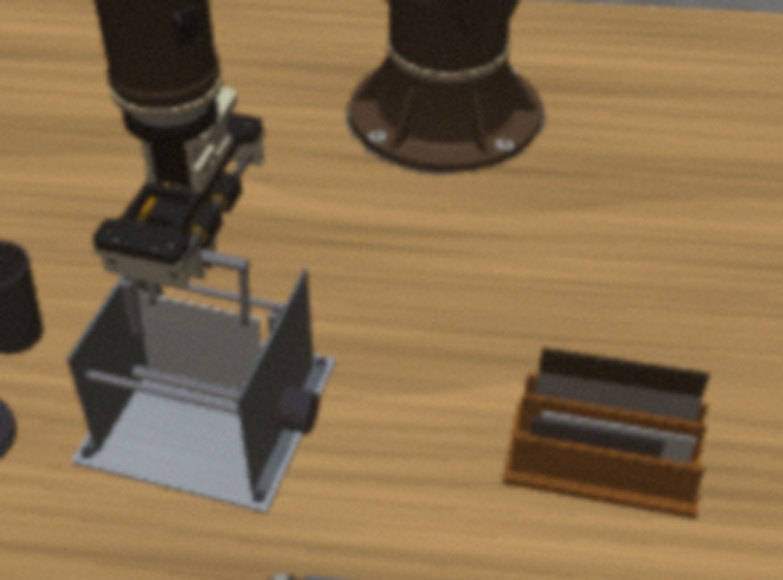

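```bash
python3 -m pendant '[[[0,0.006,-0.0009],[0,0,0],0.0],[[0,0.006,-0.0006],[0,0,0],0.0],[[0,0.005,-0.0004],[0,0,0],0.0],[[0,0.004,-0.0002],[0,0,0],0.0],[[0,0.003,0],[0,0,0],0.0],[[0,0,0],[0,0,0],0.0],[[0,0,0],[0,0,0],0.0]]' 
python3 - <<'E'
from h import *
go((.5297,-.1934,.171),-10.6)
a=np.radians(-10.6); ex=np.array([np.cos(a),np.sin(a)]); ey=np.array([-ex[1],ex[0]]); o=np.array([.5297,-.1934])
for n in('scene','top'):
    im,d=arm.get_image(n); 
    if n=='scene': save('s10',cv2.resize(im[80:280,150:420],None,fx=2.9,fy=2.9,interpolation=cv2.INTER_CUBIC))
    C=cloud(n,d); q=C[...,:2]-o; qx=q@ex; qy=q@ey; Z=C[...,2]
    m=(d>0)&(Z>.05)&(Z<.13)&(abs(qy)<.055)&(abs(qx)<.02)
    if m.sum()>20: p=np.polyfit(Z[m],qx[m],1); print(n,'sheet',m.sum(),p, 'at .035,.19',np.polyval(p,[.035,.12,.19]).round(4))
    m=(d>0)&(Z>.17)&(Z<.205)&(abs(qy)>.025)&(abs(qy)<.055)&(abs(qx)<.03)
    if m.sum()>5: print(n,'bar',m.sum(),np.percentile(qx[m],[5,50,95]).round(4),Z[m].max())
    m=(d>0)&(Z>.136)&(Z<.143)&(abs(qy)>.07)&(abs(qy)<.09)&(abs(qx)<.12)
    if m.sum()>5: print(n,'cheek x range',np.percentile(qx[m],[1,99]).round(4))
im,d=arm.get_image('wrist'); save('w10',im)
E
```

```text
clock: 21.15
position: [0.5285, -0.195, 0.1707]
ee_rot: [-2.417, -2.007, 0.0]
force: [-1.5, -4.4, -0.0]
width: 0.123
p [ 0.5285 -0.195   0.1707] turn(deg,cur axes) [-0.01  0.   -0.01] | shift cur axes mm [ 1.8  0.8 -0.3] | shift after turn mm [ 1.8  0.8 -0.3] F [-1.5 -4.4 -0. ] w 11.2 t 21.15
scene sheet 694 [-0.00437223  0.00019101] at .035,.19 [ 0.     -0.0003 -0.0006]
scene bar 65 [-0.0053  0.0006  0.0042] 0.1984842838326696
scene cheek x range [-0.0824  0.0824]
top sheet 44 [-3.04314054e-03  1.22716385e-05] at .035,.19 [-0.0001 -0.0004 -0.0006]
top bar 42 [-0.0048  0.0006  0.006 ] 0.19887578366385397
top cheek x range [-0.0795  0.0841]
```

View pics/s10.png

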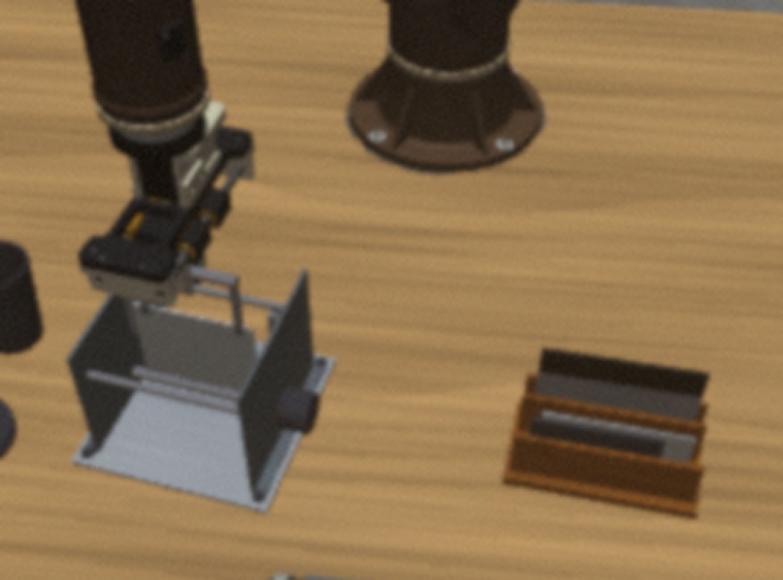

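View pics/w10.png

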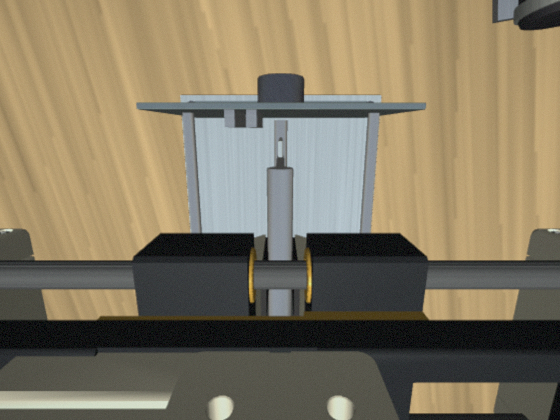

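The sheet fits vertical in both cameras, and the bar is ~0.6 mm from directly above the hinge. I'll hold briefly to confirm it stays, then check everything and hand in.

```bash
python3 -m pendant '[[[0,0,0],[0,0,0],0.0],[[0,0,0],[0,0,0],0.0],[[0,0,0],[0,0,0],0.0],[[0,0,0],[0,0,0],0.0]]' 
python3 - <<'E'
from h import *
d0=np.load('top0c.npy'); im,d=arm.get_image('top'); C=cloud('top',d); save('t11',im)
for l in('pulley','motor','tin','bearing','lock_plate'):
    print(l,[np.round(x['rect']) for x in arm.look_for('top',l)[:1]])
go((.5297,-.1934,.171),-10.6)
E
```

```text
clock: 21.8
position: [0.5285, -0.195, 0.1707]
ee_rot: [-2.417, -2.006, 0.0]
force: [-1.6, -4.0, -1.6]
width: 0.123
pulley []
motor []
tin [array([443., 247.,   8.,  13.])]
bearing [array([146., 234.,  15.,  29.])]
lock_plate [array([220., 222.,  49.,  11.])]
p [ 0.5285 -0.195   0.1707] turn(deg,cur axes) [-0.01  0.   -0.01] | shift cur axes mm [ 1.8  0.9 -0.3] | shift after turn mm [ 1.8  0.9 -0.3] F [-2.3 -4.6 -2.3] w 11.3 t 22.1
```

View pics/t11.png

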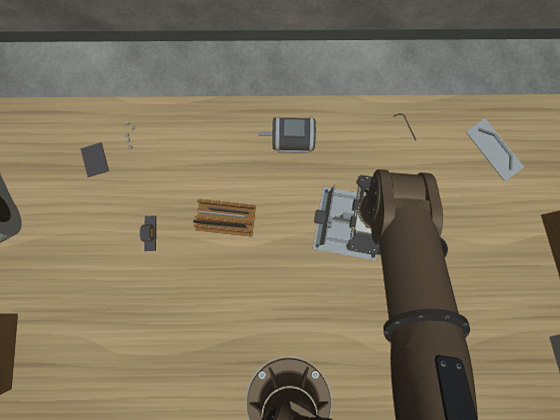

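The top view shows the motor (294,134) and bearing (150,233) unchanged and the plate in the near bay (220,222). The arm hides the tin and pulley, but the scene view has them where they were.

```bash
python3 -c "
from cell import arm
print(arm.sign_off()); print(arm.observe()['clock'])"
```

```text
the job is handed in; nothing more can be done
None
the job is handed in; nothing more can be done
```

The job is done and handed in at about 22 s of the 58 s allowed.

- **Lock plate:** I lifted it straight up out of its slots, carried it upright and set it down in the near bay with about 6 N of contact before opening the fingers. It stands free on edge, with its top at 114 mm as expected.
- **Flap:** I gripped the crossbar at 20 N and swung it along its arc to the upright, and it never went past to the far side. The arm was still holding it there at hand-in.
- **Last checks:** Both fixed cameras showed the sheet vertical to within about 0.3 degrees and the bar within about 1 mm of directly above the hinge. The finger opening was 11 mm on the 12 mm bar. Wrist forces read in the moves stayed under about 7 N.
- **Bystanders:** The motor and bearing looked unmoved in the last top picture. The network did not report the motor or the pulley there. The arm hid the pulley and most of the tin in that view, so for those I relied on the scene view, whose crop shows only part of each, in place.
- **Small disagreements:** The cameras differed by up to 2 mm on the plate, bar and rack. A steady sideways force of about 4 N along the bar remained at the end, which I left alone.

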